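Refit the feed handwheel and hold the spring bolt behind its bracket

ROBOT

A 7-joint arm with a two-finger parallel gripper is mounted at the origin on the work surface. World frame = base frame: x ahead of the robot, y to its left, z up, the work surface at z = 0. Lengths are in m, angles in degrees, forces in N, time in s.
With the tool pointing down it reaches from about 0.35 to 0.775 m from the base axis. Payload 3.1 kg.
Tool frame: the origin (TCP) lies on the centre line of the jaws, within the pads' length; the fingertips stand 17 mm ahead of it and the grasp point (between the pads) lies 2 mm behind it (robot.tip_reach is the distance from the TCP to the fingertips, in m); z points along the fingers, y is the direction in which the jaws open and shut (so a half turn about z gives the same grasp; the last joint's range is limited). The gripper opens to 85 mm and grips with 20 to 120 N. Pads are 22 mm wide; open, the fingers measure 114 mm over their backs; the gripper's body (76 mm by 85 mm) begins 54 mm behind the grasp point. The pads swing forward as they close: fully open they stand 13 mm farther back than shut.
Start: joints at [67.913, 17.813, 0.802, 86.603, -0.252, 75.585, -1.558], TCP at [0.185, -0.518, 0.248] pointing down, gripper open.
Joint ranges: [-154.91, 154.91], [-16.99, 109.72], [-72.82, 74.43], [7.12, 147.25], [-82.49, 262.49], [11.32, 116.49], [-174.64, 174.64]. Speed limits (degrees/s): [159.86, 159.86, 180, 180, 180, 180, 180].

INTERFACE

Orientations are given as [roll, pitch, yaw] about the fixed x, y, z axes, in that order (R = Rz(yaw) Ry(pitch) Rx(roll)).
In Python, from station import robot, fingers, vision, workorder, recognise gives the robot as it stands. Calls block until the motion is done:
- robot.move_to(position, orientation): joint-space move of the TCP to a pose.
- robot.line_to(position, orientation=None, velocity=0.15, f_stop=None): straight line of the TCP; orientation=None keeps the orientation; velocity is the mean speed in m/s. With f_stop (N) it stops when the force on the tool has changed by that much, and returns True; else False.
- robot.move_j(angles): joint-space move.
- fingers.gripper_to(opening, force=None): opening from 0.0 (shut) to 1.0 (fully open); force is the grip in N (None keeps the last); returns when the fingers have stopped.
- robot.pause(seconds).
- robot.inverse_kinematics(position, orientation): joint angles nearest the present ones, or None.
- vision.grab_frame(name): name is "scene" or "side" or "wrist"; returns the picture (384x512x3 uint8, red, green, blue); there is no depth.
- vision.calibration(name): a dict with "mtx" (3x3 intrinsics, pixels), "k1" (the pictures are not rectified: a ray, as slopes to the right and down, at radius r is drawn at 1 + k1 r^2 times it, then the intrinsics apply), "extrinsics" (4x4, takes a point from world to camera coordinates); the wrist camera has in their place "T_tool_cam" (4x4, takes a point from camera to tool coordinates, whose origin is the TCP and whose axes are the flange's). Camera axes: x right, y up, looking along -z (the intrinsics and any distortion apply to the point x, -y, -z); pixel columns grow to the right and rows downward; lengths in m; the calibration is good to about 2 mm. A picture is of the moment at which its call begins: read the wrist's pose just before it. calibration takes no time and is no camera call.
A pose or a line that the arm cannot do raises robot.PlanningError and nothing moves.
- workorder.close_job(): hands the job in, once; it reports no verdict.
Trained networks look in the newest picture that a camera, given by its name, has taken for a name from the list of things; names that differ only in an ending like _2 or _b are one class to them, and where a whole thing is asked for, a point or a joint stands for the part that bears it (a point fixed in the world has none). Each returns a list of dicts, best first, with "p" (0 to 1); they miss things now and then, are a little off and sometimes report something else, mostly with a low value. They report only what shows in the picture. A call takes as long as a camera call. They do not tell look-alikes from the thing itself.
- recognise(label, camera): "rect" ([centre column, centre row, width, height] in pixels, round what is visible of it).
Readings, each from a call of its own:
- robot.current_time_s(): time.
- robot.current_joint_positions(): joint angles.
- robot.current_dq(): joint speeds.
- robot.current_joint_torque(): joint torques, N m.
- robot.current_tool_pos(): TCP position.
- robot.current_eef_rot(): TCP orientation.
- robot.current_contact_force(): force on the tool from outside, world axes, zero at the start.
- robot.current_torque(): the same for the moment, N m.
- robot.current_finger_gap(): opening from 0.0 (shut) to 1.0 (fully open).
Only numpy, scipy, OpenCV 4.12 (cv2) and the standard library are available. Lean on these libraries where they do the work, as an engineer would, in place of code of your own. Each camera call takes 0.05 s, during which the arm holds its last target. There are 200 camera calls.

TASK

Get this drill feed unit ready for a colleague to tighten its front locknut: first fit the handwheel onto the square shaft, seated fully home on the shaft's collar, and let go of it. Then reach down into the gap behind the bracket, grip the square bolt head, turn it back until its flat sides stand upright, and hold it there against its spring: finish while still gripping it. Leave the oil bottle, the drilled workpiece and the spanner where they are.

Things in the scene. Friction and masses are not known exactly. Their poses are not given: they have to be found in the camera images.
- feed_unit: Fixed grey unit, mm: origin on the bench, x away from robot, y left, z up; turned up to 0.3 rad. Base plate x -75..75, y -80..190, top z 12. Steel bracket (upright plate) x -10..0, y -40..40, top z 108; on its front a spring drum and locknut reach to x -52 (drum 48 across, same height as bolt). Low block 80 x 80 under the shaft, top z 24.
- gap_middle (a point): Middle of the gap behind the bracket, level with the bolt's axis, 82 mm above the bench, x 23, y 0 of the feed unit; axes as the unit. The gap is 46 mm wide along x, from the bracket (top z 108) to a rear wall (x 46..54, y -45..45, top z 78), open above and at both y ends, floor at z 12.
- feed_shaft: Upright steel shaft at x 0, y 135 mm of the unit. Origin: on its axis, top face of its round collar (28 mm across), 30 mm above the bench. Above it a square end 14 x 14 mm, flats along its x and y, 24 mm tall, last 6 mm tapering to 8 x 8. Starts turned up to 0.75 rad either way from the unit's axes; turns only stiffly (0.12 N m).
- handwheel: Loose handwheel, 0.28 to 0.44 kg, upright on the bench, bore down. Origin: centre of underside, z up. Square hub 28 mm to z 28 with square bore 16 mm wide, 28 deep; on it a solid square boss 26 x 26 mm, z 28 to 62, to grip. Boss and bore flats along its x and y; any quarter turn fits. Black rim 100 mm across, 10 thick, centred at z 8. Seated: underside on the shaft's collar.
- spring_bolt: Dark square bolt head behind the bracket. Origin: its centre, 82 mm above bench, x 18, y 0 of the unit. 22 x 22 mm over its y and z flats, 20 long, 8 to 28 mm behind the bracket. Turns only about its x (= unit x). A spring keeps its z axis leaning 0.28 to 0.44 rad to the unit's -y (positive about x), and pulls it back there if released; upright = z up, takes 0.2 N m, stop 0.25 rad beyond.
- oil_bottle: White bottle 52 mm across, 120 mm tall, origin at the centre of its underside; to be left alone.
- workpiece: Drilled aluminium block 70 x 90 x 30 mm with two holes, origin at the centre of its underside; to be left alone.
- spanner: Steel spanner lying flat along its x axis, to be left alone.
There are look-alikes about, which are no part of the job. Leave any orange look-alike of the handwheel alone.

How it is judged (in metres and radians):
On the way:
1. the handwheel sits fully home on the square shaft, let go (horizontal distance between handwheel and feed_shaft below 0.004 m and z of handwheel in the frame of feed_shaft below 0.004 m and angle between handwheel's own z axis and vertical below 0.08 rad and contact force between the fingers and handwheel below 0.3 N), for 0.3 s.
At the end, for the whole second after the job is handed in: Handwheel untouched and at rest on the shaft: level within 0.08 rad, axis within 4 mm of the shaft's, underside within 4 mm of the collar. Bolt head between the fingers (grasp point within 18 mm of its centre, force over 5 N), held still within 0.12 rad of upright (all of step 1 and linear speed of handwheel below 0.02 m/s and angle between spring_bolt's own z axis and vertical below 0.12 rad and angular speed of spring_bolt below 0.1 rad/s and contact force between the fingers and spring_bolt above 5 N and contact force between handwheel and spring_bolt below 0.1 N and distance between the grasp point and spring_bolt below 0.018 m); the arm keeps its last pose, push and grip.
It fails at once if the oil bottle is disturbed (moved over 30 mm) (distance of oil_bottle from where it was at the start of the episode above 0.03 m).
It fails at once if the workpiece is disturbed (moved over 30 mm) (distance of workpiece from where it was at the start of the episode above 0.03 m).
It fails at once if the spanner is disturbed (moved over 30 mm) (distance of spanner from where it was at the start of the episode above 0.03 m).
It also fails if it takes over 51 s, if anything falls off the work surface, if the arm or the gripper's body presses on something with over 40 N, if the wrist force passes 120 N, or if a joint passes its speed limit or range.

## Working session

There is one attempt and no reset: what is moved stays moved. The work goes in short steps, each a Python script; the robot and the scene stay as the last script left them, time stands still between calls to the robot, and variables do not carry over. Pictures are saved under pics/ and viewed, about 8 in all and at most 12, crops included, and the job is handed in when it is done.

```bash
ls; mkdir -p pics; python3 - <<'E'
from station import robot, fingers, vision, workorder, recognise
import cv2,numpy as np
for n in ("scene","side"):
    im=vision.grab_frame(n); cv2.imwrite(f"pics/{n}0.png",im[:,:,::-1])
    c=vision.calibration(n); print(n,c["mtx"].tolist(),c["k1"],np.round(c["extrinsics"],3).tolist())
    for l in ("feed_unit","feed_shaft","handwheel","spring_bolt","oil_bottle","workpiece","spanner"):
        print(l,[(np.round(d["rect"],1).tolist(),round(d["p"],2)) for d in recognise(l,n)][:4])
a=cv2.imread("pics/scene0.png");b=cv2.imread("pics/side0.png")
print(vision.calibration("wrist"),robot.current_time_s(),robot.current_eef_rot(),robot.current_tool_pos())
cv2.imwrite("pics/scene0b.png",cv2.resize(a,(800,600)))
cv2.imwrite("pics/side0b.png",cv2.resize(b,(800,600)))
E
```

```text
pics
scene [[422.7129613229726, 0.0, 259.03250325585014], [0.0, 422.7129613229726, 195.91778356185557], [0.0, 0.0, 1.0]] 0.013571534980750909 [[0.533, 0.846, -0.003, -0.348], [-0.676, 0.429, 0.599, 0.321], [0.508, -0.318, 0.801, -1.653], [0.0, 0.0, 0.0, 1.0]]
feed_unit [([274.1, 218.4, 98.9, 58.9], 0.76)]
feed_shaft []
handwheel [([152.6, 235.8, 28.3, 29.5], 0.93), ([135.2, 205.2, 31.1, 23.9], 0.93), ([186.7, 205.3, 31.5, 24.5], 0.58), ([357.3, 188.3, 50.4, 20.5], 0.16)]
spring_bolt [([257.6, 212.7, 8.9, 10.3], 0.45)]
oil_bottle [([330.9, 132.8, 17.4, 30.7], 0.61)]
workpiece [([212.4, 288.0, 39.9, 35.7], 0.83)]
spanner [([356.7, 189.1, 55.8, 18.9], 0.74)]
side [[466.30238296708444, 0.0, 256.2203283722171], [0.0, 466.30238296708444, 190.33126021960229], [0.0, 0.0, 1.0]] 0.03314163882139447 [[-0.97, -0.242, -0.017, 0.548], [0.168, -0.719, 0.674, -0.111], [-0.175, 0.651, 0.738, -1.271], [0.0, 0.0, 0.0, 1.0]]
feed_unit [([229.2, 205.8, 82.9, 88.6], 0.63), ([234.8, 174.1, 9.4, 6.7], 0.58)]
feed_shaft [([215.7, 224.9, 9.8, 7.8], 0.63)]
handwheel [([298.8, 132.4, 30.7, 21.7], 0.82), ([340.2
[... 189 characters left out ...]
29.4, 26.3], 0.84)]
spanner [([172.8, 297.0, 51.4, 61.2], 0.72)]
{'mtx': array([[326.66012819,   0.        , 258.26678974],
       [  0.        , 326.66012819, 196.30489422],
       [  0.        ,   0.        ,   1.        ]]), 'k1': 0.007409533093044581, 'T_tool_cam': array([[-5.26054508e-04,  9.51307622e-01,  3.08242651e-01,
         8.02218351e-02],
       [ 9.99999706e-01,  6.72668918e-04, -3.69386634e-04,
         6.01322608e-04],
       [-5.58745570e-04,  3.08242366e-01, -9.51307696e-01,
        -1.25808492e-01],
       [ 0.00000000e+00,  0.00000000e+00,  0.00000000e+00,
         1.00000000e+00]])} 0.8 [1.79994638e+02 1.61446073e-03 1.97044896e+01] [ 0.1854348  -0.5178236   0.24833382]
```

View pics/scene0b.png

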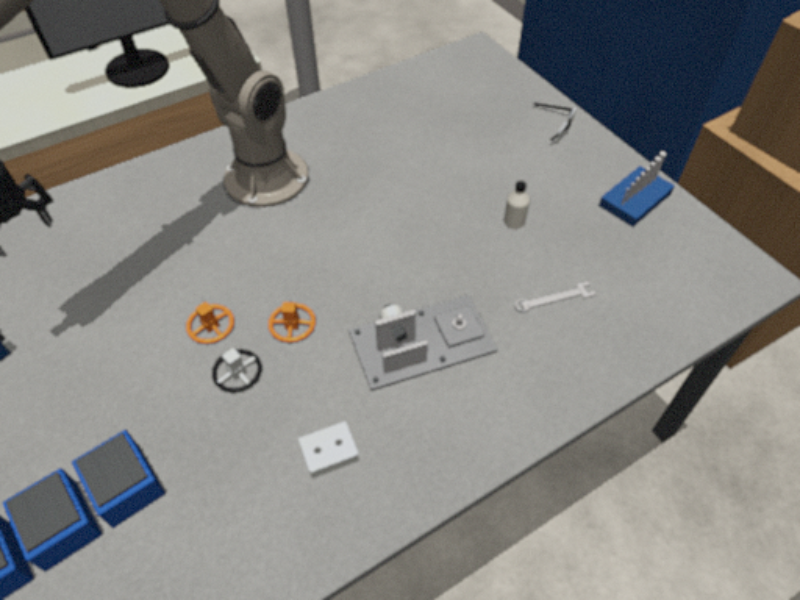

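View pics/side0b.png

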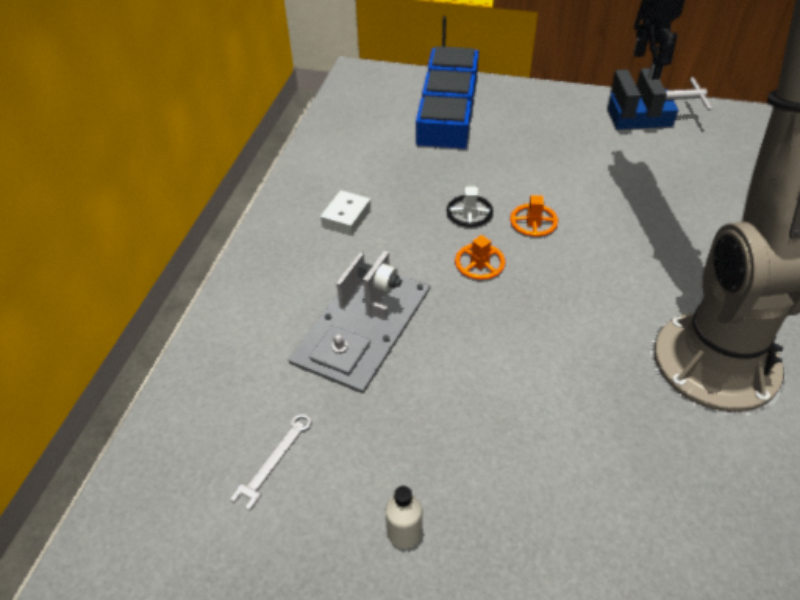

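The scene view shows the real (black-rimmed, grey) wheel at (237,368)/800. Two orange look-alikes sit at (210,320) and (291,321). The unit is centred near (425,340) and the shaft is at (459,322). The side view agrees.

```bash
cat > h.py <<'E'
from station import robot, fingers, vision, workorder, recognise
import cv2,numpy as np
from scipy.spatial.transform import Rotation as R
from scipy.optimize import least_squares
def cam(name):
    """(K,k1,world->cam 4x4); for the wrist at the present pose"""
    c=vision.calibration(name)
    if name!="wrist": return c["mtx"],c["k1"],np.array(c["extrinsics"])
    T=np.eye(4);T[:3,:3]=R.from_euler("xyz",robot.current_eef_rot(),degrees=True).as_matrix();T[:3,3]=robot.current_tool_pos()
    return c["mtx"],c["k1"],np.linalg.inv(T@c["T_tool_cam"])
def proj(c,P):
    K,k,E=c;P=np.atleast_2d(P)@E[:3,:3].T+E[:3,3]
    s=P[:,:2]*[1,-1]/-P[:,2:];s=s*(1+k*(s**2).sum(1,keepdims=True))
    return s*[K[0,0],K[1,1]]+K[:2,2]
def onz(c,uv,z):
    "world point at height z seen at pixel uv"
    return np.r_[least_squares(lambda p:proj(c,np.r_[p,z])[0]-uv,[0.5,0]).x,z]
def tri(cs,uvs):
    r=least_squares(lambda p:np.concatenate([proj(c,p)[0]-u for c,u in zip(cs,uvs)]),[0.5,0,.05]);return r.x,np.abs(r.fun).max()
def snap(n,f,scale=1.5):
    c=cam(n);im=vision.grab_frame(n)[:,:,::-1].copy();cv2.imwrite("pics/"+f+".png",im);cv2.imwrite("pics/"+f+"b.png",cv2.resize(im,None,fx=scale,fy=scale));np.savez("pics/"+f+".npz",K=c[0],k=c[1],E=c[2]);return c
def load(f):
    d=np.load("pics/"+f+".npz");return d["K"],float(d["k"]),d["E"]
DOWN=lambda yaw:[180,0,yaw]
E
python3 - <<'E'
from h import *
s,d=cam("scene"),cam("side")
print("wheel",tri([s,d],[[152.6,235.8],[298.8,132.4]]),onz(s,[152.6,239],.008),onz(d,[300.5,134.5],.008))
print("bolt",tri([s,d],[[257.6,212.7],[234.9,171.9]]))
print("shaft",tri([s,d],[[459/1.5625,321/1.5625],[217,219]]))
print("bottle",onz(d,[258,345],.03),"work",onz(d,[221,137],.02),"span",onz(d,[172.8,297],.004))
# base corners (side): (410,277),(430,291),(363,388),(292,361)
for u in [(350,330),(470,298),(496,349),(375,385)]: print("sc",onz(s,np.array(u)/1.5625,.012))
for u in [(430,290),(363,388),(292,361)]: print("sd",onz(d,np.array(u)/1.5625,.012))
for o in ([306,166],[340.2,137.6]): print("orange",onz(d,o,.02))
E
```

```text
wheel (array([ 0.49165089, -0.28515849,  0.0191132 ]), np.float64(0.07660583453514391)) [ 0.49507754 -0.28887183  0.008     ] [ 0.48589031 -0.28922393  0.008     ]
bolt (array([0.62740241, 0.00539347, 0.08821549]), np.float64(1.438597125100955))
shaft (array([0.63942666, 0.13785142, 0.03693922]), np.float64(0.08084629055747428))
bottle [0.44723857 0.45265043 0.03      ] work [ 0.73350488 -0.20570982  0.02      ] span [0.68240399 0.37192071 0.004     ]
sc [ 0.52450835 -0.05307767  0.012     ]
sc [0.58909433 0.20399767 0.012     ]
sc [0.72257976 0.17264591 0.012     ]
sc [ 0.66373337 -0.07585345  0.012     ]
sd [ 0.51681181 -0.04182134  0.012     ]
sd [0.57831195 0.20452557 0.012     ]
sd [0.71465909 0.17787784 0.012     ]
orange [ 0.44151148 -0.1354921   0.02      ]
orange [ 0.35674331 -0.28867953  0.02      ]
```

```bash
python3 - <<'E'
from h import *
t=robot.current_time_s()
robot.move_to([0.50,-0.285,0.22],DOWN(0)); print(robot.current_time_s()-t,robot.current_joint_positions())
c=snap("wrist","w1",1.0)
print(recognise("handwheel","wrist"))
t=robot.current_time_s()
robot.move_to([0.64,0.10,0.26],DOWN(0)); print(robot.current_time_s()-t,robot.current_joint_positions())
c=snap("wrist","w2",1.5)
for l in ("feed_shaft","spring_bolt","feed_unit"): print(l,recognise(l,"wrist"))
a=cv2.imread("pics/w1.png");b=cv2.imread("pics/w2.png")
cv2.imwrite("pics/w1b.png",cv2.resize(a,(768,576)))
E
```

```text
1.4583000000000002 [ 34.69301003  22.11955451  -9.09237254  84.85292595   3.64899344
  73.31281197 -64.93181797]
[{'rect': [262.9, 291.6, 82.5, 77.9], 'p': 0.95}, {'rect': [130.1, 220.3, 92.1, 87.3], 'p': 0.9}, {'rect': [261.7, 181.1, 93.4, 91.7], 'p': 0.64}]
1.5250000000000004 [-1.18930708e-02  3.05939629e+01 -1.73163596e+01  6.73717742e+01
  8.88907685e+00  8.33006537e+01 -1.06283622e+02]
feed_shaft [{'rect': [222.8, 166.3, 25.1, 27.4], 'p': 0.87}]
spring_bolt [{'rect': [358.6, 194.1, 29.4, 34.8], 'p': 0.85}]
feed_unit []
```

View pics/w1b.png

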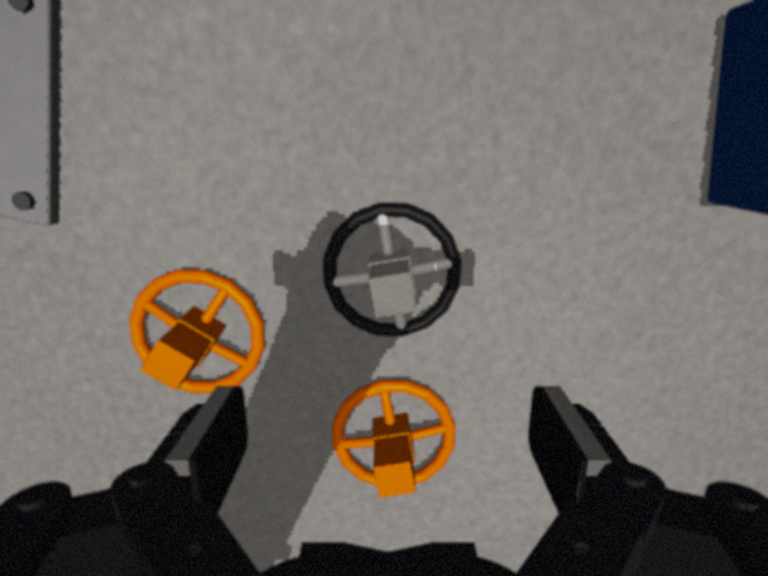

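View pics/w2b.png

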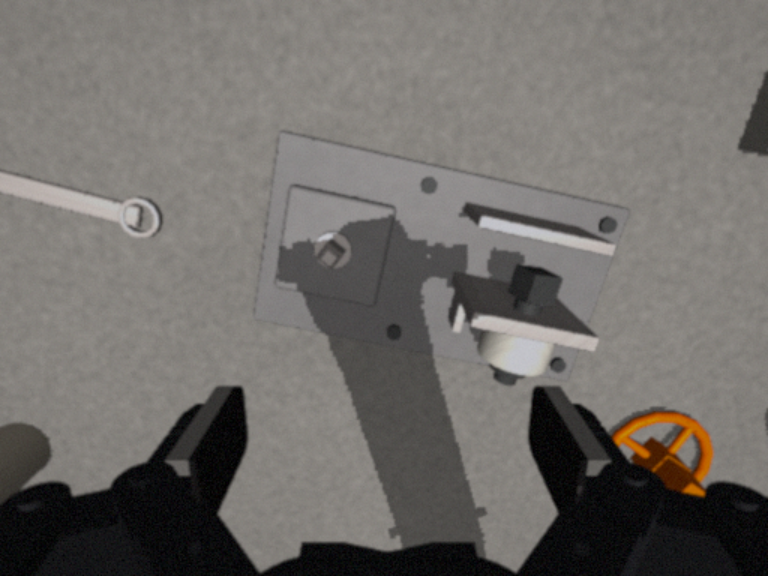

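The black-rimmed wheel's rim is centred at (392,269)/768, with the boss top near (393,298). In the second view the shaft's square end is at (331,252), the bolt at (535,288), and the plate corners at (281,131), (629,208), (255,318) and about (570,380). I'll zoom in on the wheel and the shaft to get their angles.

```bash
python3 - <<'E'
import cv2,numpy as np
a=cv2.imread("pics/w1.png")[170:230,230:290];b=cv2.imread("pics/w2.png")[150:190,200:240]
a=cv2.convertScaleAbs(cv2.resize(a,(400,400),interpolation=cv2.INTER_CUBIC),alpha=1.3)
b=cv2.convertScaleAbs(cv2.resize(b,(400,400),interpolation=cv2.INTER_CUBIC),alpha=1.6)
cv2.imwrite("pics/z1.png",np.hstack([a,b]))
E
```

```text
(no output)
```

View pics/z1.png

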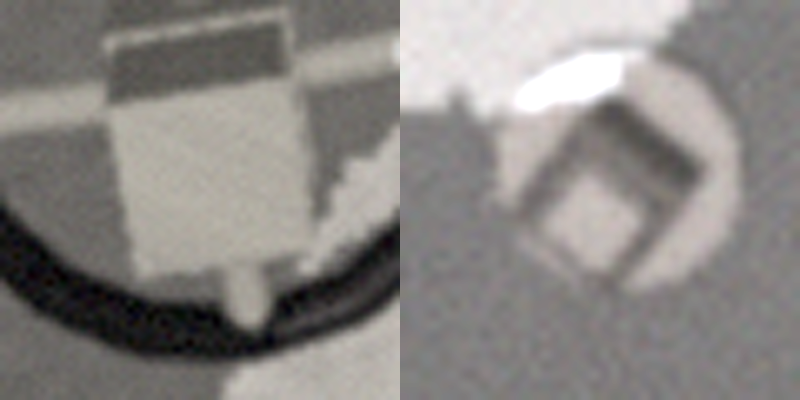

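```bash
python3 - <<'E'
from h import *
def rectfit(P,side):
    P=np.array(P)[:,:2]
    loc=np.array([[-1,-1],[1,-1],[1,1],[-1,1]])*side/2
    def f(q):
        c,s=np.cos(q[2]),np.sin(q[2]);return (loc@np.array([[c,s],[-s,c]])+q[:2]-P).ravel()
    m=P.mean(0);b=min((least_squares(f,[*m,a]) for a in np.arange(0,6.3,.4)),key=lambda r:r.cost)
    return b.x[:2],np.degrees(b.x[2])%90,np.abs(b.fun).max()
c=load("w1")
P=[onz(c,[230+x/6.667,170+y/6.667],.062) for x,y in [(108,105),(295,75),(315,250),(138,278)]][::-1]
print("boss",rectfit(P,.026),rectfit(P[::-1],.026), [np.linalg.norm(P[i]-P[i-1]) for i in range(4)])
print("rim",onz(c,np.array([392,269])/1.5,.010))
c=load("w2")
z=lambda x,y,h:onz(c,[200+(x-400)/10,150+y/10],h)
L,B,Q,T=z(520,208,.048),z(615,290,.048),z(703,183,.048),z(605,95,.03)
print("edges",np.degrees(np.arctan2(*(B-L)[[1,0]]))%90,np.degrees(np.arctan2(*(Q-B)[[1,0]]))%90,np.linalg.norm(B-L),np.linalg.norm(Q-B))
print("top",z(592,228,.054), "mid LQ",(L+Q)/2)
print("collar", z(618,170,.030))
C=[onz(c,np.array(u)/1.5,.012)[:2] for u in [(281,131),(629,208),(255,318)]]
print("corners",C)
# corners: (281,131)=unit(75,190); (629,208)=(75,-80); (255,318)=(-75,190)
loc=np.array([[.075,.19],[.075,-.08],[-.075,.19]])
def f(q):
    k,s=np.cos(q[2]),np.sin(q[2]);return (loc@np.array([[k,s],[-s,k]])+q[:2]-C).ravel()
r=least_squares(f,[.6,0,-.2]);print("unit",r.x,np.abs(r.fun).max())
k,s=np.cos(r.x[2]),np.sin(r.x[2]);M=np.array([[k,-s],[s,k]])
print("shaft pred",M@[0,.135]+r.x[:2],"bolt",M@[.018,0]+r.x[:2],"yaw",np.degrees(r.x[2]))
q=r.x
E
```

```text
boss (array([ 0.48693192, -0.29070793]), np.float64(8.564332329391164), np.float64(0.0007860515043910943)) (array([ 0.48693192, -0.29070793]), np.float64(13.266285112849058), np.float64(0.0300099671877887)) [np.float64(0.02534481444114124), np.float64(0.024898361564471665), np.float64(0.02531569954687979), np.float64(0.025637734022211568)]
rim [ 0.48941938 -0.29055697  0.01      ]
edges 47.11159343758183 50.05546889913313 0.013250872206701741 0.015183558881125112
top [0.63922368 0.13727407 0.054     ] mid LQ [0.64126977 0.13580668 0.048     ]
collar [0.63993541 0.13702907 0.03      ]
corners [array([0.72413189, 0.17296375]), array([ 0.66765447, -0.08670016]), array([0.58005725, 0.20435809])]
unit [ 0.61156746  0.00448745 -0.21450837] 0.0029439161793026886
shaft pred [0.64030452 0.13639341] bolt [0.62915492 0.00065585] yaw -12.290424493344025
```

Estimates: wheel at (0.488, -0.2906) with the boss at 8.6°, shaft at (0.6395, 0.137) at about 48.5° mod 90, and unit yaw about -12.5°. The shaft measured directly and the shaft predicted from the plate agree within 1 mm. Next I'll pick up the wheel, squeezing it from two sides to centre it.

```bash
python3 - <<'E'
from h import *
x,y=.488,-.2906
robot.move_to([x,y,.13],DOWN(98.6)); fingers.gripper_to(.65,30)
robot.line_to([x,y,.05],f_stop=8); fingers.gripper_to(0,25); print("gap",robot.current_finger_gap())
fingers.gripper_to(.6,25); robot.line_to([x,y,.09])
robot.move_to([x,y,.09],DOWN(8.6)); print(robot.line_to([x,y,.05],f_stop=8)); fingers.gripper_to(0,70); print("gap",robot.current_finger_gap())
f0=np.array(robot.current_contact_force())
robot.line_to([x,y,.20]); robot.pause(.2);print(np.array(robot.current_contact_force())-f0,robot.current_finger_gap())
robot.move_to([.6395,.137,.17],DOWN(48.5)); print(robot.current_tool_pos(),robot.current_time_s())
snap("wrist","w3",1.5)
for n in("scene","side"): snap(n,n+"3",1.5)
E
```

```text
gap 0.29883907629643575
False
gap 0.2932267964750711
[ 0.66836897 -2.72262487 -8.2606508 ] 0.2891253464116008
[0.64017974 0.13368413 0.16999406] 13.3583
```

View pics/w3b.png

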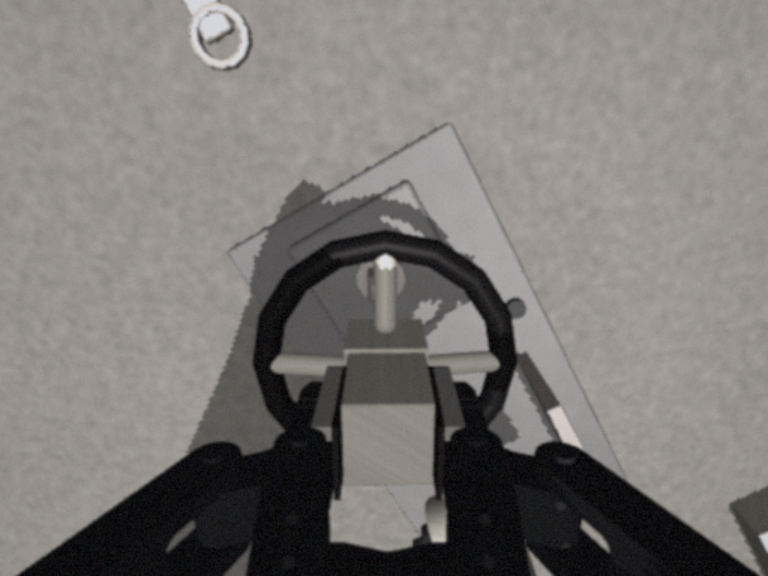

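The wheel is held squarely, with its boss top at (388,445), and the shaft collar shows behind the spoke at about (381,283). I'll check the tool's actual pose and the camera's offset.

```bash
python3 - <<'E'
from h import *
print(robot.current_tool_pos(),robot.current_eef_rot())
c=load("w3")
T=np.linalg.inv(c[2])@np.linalg.inv(np.array(vision.calibration("wrist")["T_tool_cam"]))
P=[(T@[a*.013,b*.013,-.012,1])[:3] for a,b in[(1,-1),(1,1),(-1,1),(-1,-1)]]
print("tcp",T[:3,3]);print("boss pred",proj(c,P)*1.5, "seen (340,403),(436,403),(443,487),(330,487)")
S=np.array([.6395,.137,.03]);ring=[S+.014*np.array([np.cos(t),np.sin(t),0]) for t in np.arange(0,6.28,.1)]
p=proj(c,ring)*1.5;print("collar pred box",p.min(0),p.max(0),proj(c,S)*1.5)
im=cv2.imread("pics/w3.png")[160:215,220:290]
cv2.imwrite("pics/z3.png",cv2.convertScaleAbs(cv2.resize(im,None,fx=10,fy=10,interpolation=cv2.INTER_CUBIC),alpha=1.6))
E
```

```text
[0.64000818 0.13460641 0.1701235 ] [1.79932578e+02 3.97996426e-02 4.83073839e+01]
tcp [0.6401798  0.13368485 0.16999365]
boss pred [[333.93062021 402.66547914]
 [432.83047674 402.5702329 ]
 [430.24909076 484.92815058]
 [337.07627544 485.03055484]] seen (340,403),(436,403),(443,487),(330,487)
collar pred box [355.18804879 255.69951429] [404.7567947 303.2758796] [[379.98530423 279.85335129]]
```

View pics/z3.png

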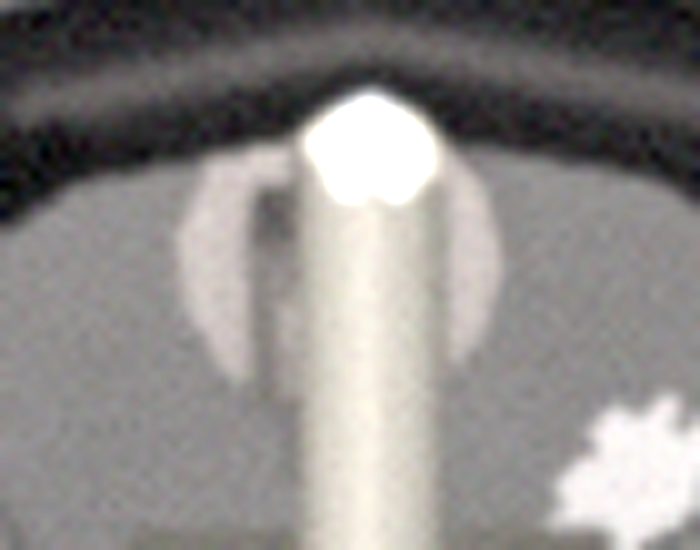

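The boss appears about 1.2 mm towards tool +y of its predicted spot, which is a camera bias. The collar at (381,279) then puts the shaft at about (0.6395, 0.1382). The square's edge is vertical in the view, so the angle is right.

```bash
python3 - <<'E'
from h import *
x,y=.6395,.1382
robot.line_to([x,y,.115],DOWN(48.5)); robot.pause(.5); print(robot.current_tool_pos(),robot.current_eef_rot())
f0=np.array(robot.current_contact_force())
s=robot.line_to([x,y,.079],velocity=.03,f_stop=12)
robot.pause(.3);print(s,robot.current_tool_pos(),robot.current_contact_force()-f0,robot.current_torque(),robot.current_time_s())
E
```

```text
[0.63959908 0.13826783 0.11527665] [ 1.79985129e+02 -1.79006716e-02  4.85044187e+01]
True [0.6396542  0.1385314  0.08134656] [-0.36772402 -0.19762279  8.79448901] [-0.136714    0.1490696  -0.00157272] 15.9833
```

```bash
python3 - <<'E'
from h import *
fingers.gripper_to(.55); p=robot.current_tool_pos(); print(p,robot.current_finger_gap())
robot.line_to([p[0],p[1],.15]); 
# press lightly on the boss with shut fingers: boss top should be at 0.030+0.062=0.092
fingers.gripper_to(0,30); print(robot.line_to([p[0],p[1],.105],velocity=.05,f_stop=8)); print(robot.line_to([p[0],p[1],.105-.017],velocity=.02,f_stop=8)); q=robot.current_tool_pos(); print("tip z",q[2]-robot.tip_reach)
robot.line_to([p[0],p[1],.2]); robot.pause(.3)
B=np.array([.628,.002]);u=np.radians(-12.5);ax=np.array([np.cos(u),np.sin(u)])
# look at the bolt from behind/above
robot.move_to([*(B+.03*ax),.19],DOWN(-12.5)); robot.pause(.4)
print(robot.current_joint_positions(),robot.current_time_s())
fingers.gripper_to(.75)
c=snap("wrist","w4",1.5); print(recognise("spring_bolt","wrist"))
c=snap("side","s4",1.0)
im=cv2.imread("pics/s4.png")[150:260,170:280]; cv2.imwrite("pics/s4z.png",cv2.resize(im,None,fx=5,fy=5,interpolation=cv2.INTER_CUBIC))
E
```

```text
[0.63809604 0.13815333 0.07883499] 0.5545962833178739
True
True
tip z 0.09222556734336006
[   4.91520775   32.92833861  -10.05333444   72.63046817    5.62079114
   74.91315237 -107.42805808] 20.7333
[{'rect': [259.4, 242.1, 34.5, 38.8], 'p': 0.97}]
```

View pics/w4b.png

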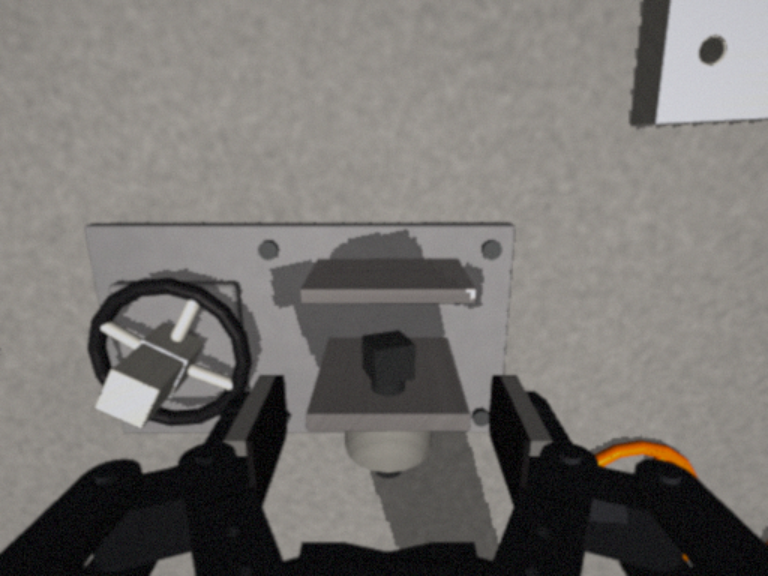

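View pics/s4z.png

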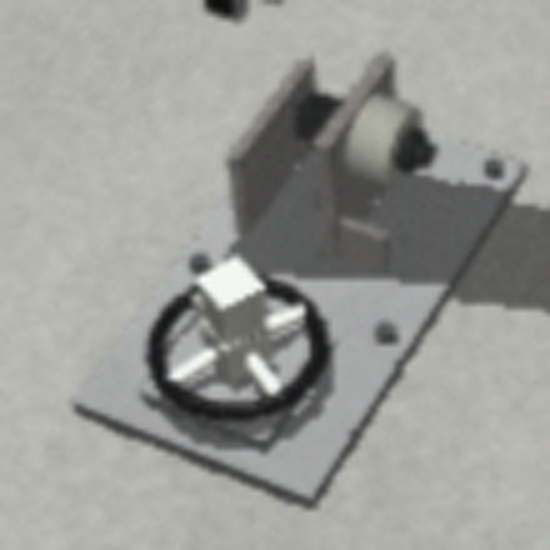

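The wheel is seated: the tip touched the boss at 0.0922, against 0.092 expected. The bolt head is at (388,360), the bracket top spans columns 307–470 near row 420, and the rear wall top spans columns 302–474 near row 296. I'll zoom in on the bolt for its lean.

```bash
python3 - <<'E'
from h import *
c=load("w4")
im=cv2.imread("pics/w4.png")[215:267,230:290]
cv2.imwrite("pics/z4.png",cv2.convertScaleAbs(cv2.resize(im,None,fx=10,fy=10,interpolation=cv2.INTER_CUBIC),alpha=2.5,beta=-20))
g=lambda u,z:onz(c,np.array(u)/1.5,z)
u=np.radians(-12.5);M=np.array([[np.cos(u),-np.sin(u)],[np.sin(u),np.cos(u)]])
for n,px,z,loc in [("pl",(88,225),.012,(.075,.19)),("pl",(513,225),.012,(.075,-.08)),("br",(307,430),.108,(-.01,.04)),("br",(469,430),.108,(-.01,-.04)),("br",(309,413),.108,(0,.04)),("br",(466,413),.108,(0,-.04)),
  ("wl",(302,302),.078,(.046,.045)),("wl",(476,302),.078,(.046,-.045)),("wl",(304,290),.078,(.054,.045))]:
    p=g(px,z)[:2]; print(n,p,"origin",p-M@loc)
E
```

```text
pl [0.72439459 0.17119825] origin [0.61004887 0.00193498]
pl [ 0.66714382 -0.0867802 ] origin [0.61123679 0.00755645]
br [0.61058201 0.04620721] origin [0.61168739 0.00499098]
br [ 0.5933847  -0.03115643] origin [0.61180525 0.00573101]
br [0.61951889 0.04274549] origin [0.61086131 0.00369365]
br [ 0.60305234 -0.03132867] origin [0.61170992 0.00772317]
wl [0.66613348 0.03840601] origin [0.61148408 0.00442892]
wl [ 0.64677992 -0.04865245] origin [0.61161009 0.00523709]
wl [0.67213039 0.03567694] origin [0.60967062 0.00343136]
```

View pics/z4.png

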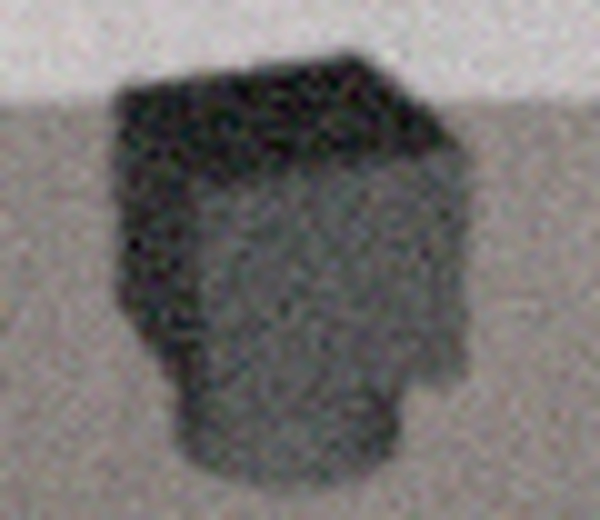

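```bash
python3 - <<'E'
from h import *
c=load("w4")
S=np.array([(195,185),(450,150),(125,90),(350,55),(465,378)])/10+[230,215]
L=np.array([(10,11,11),(10,-11,11),(10,11,-11),(10,-11,-11),(-10,-11,11)])/1e3
u=-12.5
def f(q,r=True):
    W=(R.from_euler("z",u,degrees=True)*R.from_euler("x",q[2])).apply(L)+[q[0],q[1],.082]
    return (proj(c,W)-S).ravel()
for q0 in (.2,.4):
    r=least_squares(f,[.628,.0025,q0]);print(r.x,r.fun.round(1))
E
```

```text
[0.6280717  0.00219385 0.35311294] [-0.3  0.7  1.7 -0.  -2.2 -0.7  1.  -0.8 -0.2  0.9]
[0.6280717  0.00219385 0.35311423] [-0.3  0.7  1.7 -0.  -2.2 -0.7  1.  -0.8 -0.2  0.9]
```

```bash
python3 - <<'E'
from h import *
C=np.array([.628,.003,.082]);u=-12.5;ux=np.array([np.cos(np.radians(u)),np.sin(np.radians(u)),0])
def pose(lean,d):
    zb=R.from_euler("xyz",[np.degrees(lean),0,u],degrees=True).apply([0,0,1])
    return C+.002*ux+d*zb,[180+np.degrees(lean),0,u]
for d in(.08,.003):print(robot.inverse_kinematics(*pose(.353,d)))
print(robot.inverse_kinematics(*pose(0,.003)))
fingers.gripper_to(.68)
robot.move_to(*pose(.353,.09)); robot.pause(.3)
s=robot.line_to(pose(.353,.003)[0],velocity=.05,f_stop=8); robot.pause(.3)
print(s,robot.current_tool_pos(),pose(.353,.003)[0],robot.current_contact_force(),robot.current_time_s())
if not s:
    fingers.gripper_to(0,60); robot.pause(.2)
    print("gap",robot.current_finger_gap(),robot.current_tool_pos(),robot.current_eef_rot(),robot.current_contact_force(),robot.current_torque())
snap("side","s5",1); snap("wrist","w5",1.5)
E
```

```text
[ 23.54694418  31.06972693 -17.59760365  84.61644876 -12.41495611
  64.58125808 -88.78275708]
[ 21.77440961  35.59168079 -18.60457528  88.70311645 -11.43896617
  55.57412422 -89.48476468]
[   4.75095215   34.80692393   -9.92305871   85.15138807    6.48270469
   60.6028128  -109.11566117]
False [0.62977445 0.00150412 0.08489108] [0.62972811 0.00155456 0.08481502] [ 0.46490782  0.23144246 -0.54903637] 24.675
gap 0.24308390840287433 [0.62955849 0.00067585 0.08480647] [-1.59833999e+02  5.44775473e-03 -1.25268112e+01] [-1.84195342 -2.93076168  2.13271684] [-0.77794719  0.50765898  0.09858298]
```

Gap 0.243 matches a flush 22 mm grip (the 26 mm boss gave 0.293). Next I turn it upright.

```bash
python3 - <<'E'
from h import *
C=np.array([.628,.003,.082]);C[:2]+=np.array([-.0002,-.0009])*.5;u=-12.5;ux=np.array([np.cos(np.radians(u)),np.sin(np.radians(u)),0])
fingers.gripper_to(0,100)
for l in np.linspace(.353,-.01,7)[1:]:
    zb=R.from_euler("xyz",[np.degrees(l),0,u],degrees=True).apply([0,0,1])
    robot.line_to(C+.002*ux+.003*zb,[180+np.degrees(l),0,u],velocity=.02)
robot.pause(.8)
print(robot.current_finger_gap(),robot.current_tool_pos(),robot.current_eef_rot(),robot.current_contact_force(),robot.current_torque(),robot.current_time_s())
snap("side","s6",1); c=snap("wrist","w6",1); print(recognise("handwheel","side"),recognise("spring_bolt","wrist"))
a=cv2.resize(cv2.imread("pics/w6.png")[150:384,100:420],(800,585));cv2.imwrite("pics/w6b.png",a)
E
```

```text
0.2351055551539856 [0.62976741 0.00168315 0.08515051] [ 1.79400088e+02  1.92703787e-03 -1.25168387e+01] [-2.74996732 -4.36028317  4.32308996] [-0.76547322  0.49111847 -0.00173291] 27.9083
[{'rect': [340.4, 137.8, 27.3, 24.1], 'p': 0.94}, {'rect': [308.8, 165.4, 35.2, 30.9], 'p': 0.89}, {'rect': [219.7, 217.1, 36.2, 27.2], 'p': 0.8}] [{'rect': [260.6, 289.9, 43.7, 78.5], 'p': 0.93}, {'rect': [194.6, 252.4, 389.2, 242.5], 'p': 0.19}]
```

View pics/w6b.png

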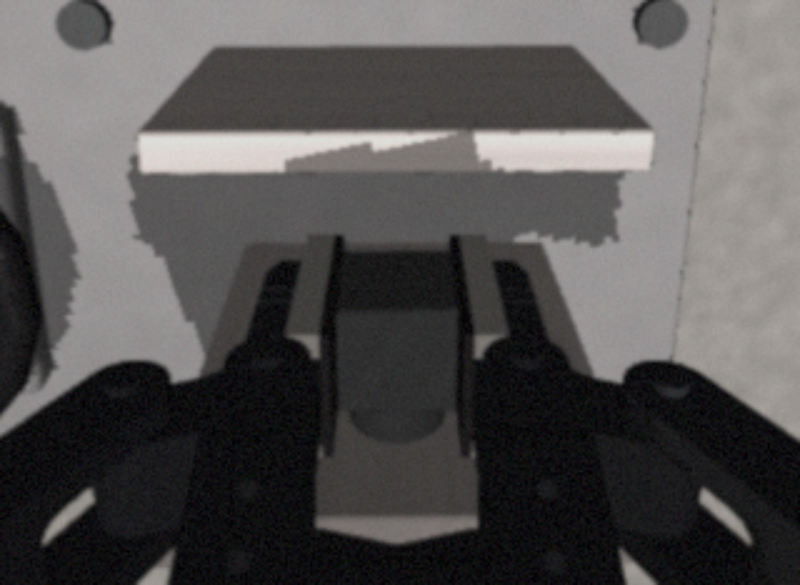

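The bolt sits flush between the pads, and its top edge (row 310) is level and parallel to the wall. The wheel is still on the shaft, so I'm handing in.

```bash
python3 - <<'E'
from h import *
print(robot.current_eef_rot(),robot.current_finger_gap());workorder.close_job()
E
```

```text
[ 1.79398922e+02  5.27805313e-03 -1.25161107e+01] 0.23326901342289108
the job is handed in; nothing more can be done
```

I fitted the handwheel on the square shaft and let go of it. Then I gripped the square bolt head, turned it upright and handed the job in while still holding it. The clock read about 28 s of the 51 s allowed.

**Handwheel:** I centred it with two squeezes and lowered it onto the shaft until the force stop tripped. After release, a light press with shut fingers touched the boss top at 92.2 mm, against 92 mm expected when fully home. The last side picture still found a wheel at the shaft.

**Bolt:** I measured its lean at about 0.35 rad, gripped it at that tilt and turned it with 100 N of grip. At hand-in the tool stood 0.6° from vertical. In the last close picture the bolt's flats were flush with the pads and its top edge was level. I did not measure the bolt's own angle separately after the turn.

**Disagreements:**
- The wrist camera read about 1.2 mm off sideways, and I corrected for that.
- The finger opening crept down slightly during the hold, from 0.243 to 0.233, partly because I raised the grip force.
- The bottle, workpiece and spanner were not part of any move, but I did not check them again at the end.

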